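# Seat the collet holder in the tightening stand

## Task

Take the black dust plug out of the tightening stand's taper and put it into the empty middle hole of the tool rack. Then take the collet holder (the one with the wide notched nut) from the rack and lower it into the stand with its drive slots over the two dogs, keeping hold of it until it sits fully home, and let go. Leave the other holder standing in its hole.

Things in the scene. Friction and masses are not known exactly. Their poses are not given: they have to be found in the camera images.
- stand: Fixed stand (all sizes in mm): grey base 104x104x16, round steel nose dia 72, flat top face 78 above the bench. Tapered bore open at the top: dia 34 at the face, 20 at 48 below, 62 deep. Two dark dogs stand 8 proud of the face at both ends of the stand's x axis, each 12 wide (along y), 21 to 32 from the axis. Unused black clamp knob at its -y side. Origin: centre of underside, on the bore axis; z up. Yaw varies.
- stand_mouth (a point): Centre of the taper's mouth, on the flat top face of the stand, 78 mm above the bench; axes as the stand's. A holder fully home has its flange underside on this face.
- rack: Fixed aluminium tool rack (sizes in mm): a plate 80 (x) by 240 (y), 14 thick, on end panels, top face 95 above the bench, with three round through holes of diameter 34, 80 apart in a row along the rack's y axis. Origin: centre of the underside, at bench height; z up.
- rack_left (a point): Centre of the rack's hole at its +y end, on the top face. Holds one of the two holders (which one varies).
- rack_middle (a point): Centre of the rack's middle hole, on the top face; empty at the start.
- rack_right (a point): Centre of the rack's hole at its -y end, on the top face. Holds the other holder.
- plug: Loose black plastic dust plug (mm; 0.06 kg), upright in the stand's taper: tapered shank 28 long (dia 32 at top, 24 at its end), above it a disc dia 38, 6 thick, and a round knob dia 26 whose top is 50 above the origin. Origin: centre of the disc's underside, which lies on the stand's face at the start and on the rack's top when put away; z up.
- collet_holder: Loose steel holder to move (mm; 0.4 kg), upright in an end hole of the rack, any yaw. Below the flange a tapered shank (dia 32 at top, 18 at its end, 48 long) and a stud 8 long. Flange dia 50, 12 thick; two drive slots right through it at both ends of the body's x axis, 15 wide, inward to 19 from the axis. Above: dark round notched nut dia 40, from 20 to 50; cutter dia 6 up to 63. Origin: centre of flange underside, on the rack top at the start; z up.
- plain_holder: Loose steel holder to leave alone (mm), upright in the other end hole. Below the flange a tapered shank (dia 32 at top, 18 at its end, 48 long) and a stud 8 long. Flange dia 50, 12 thick; two drive slots right through it at both ends of the body's x axis, 15 wide, inward to 19 from the axis. Above: smooth narrow body dia 27, from 12 to 38; cutter dia 8 up to 68. Origin: centre of flange underside; z up.

How it is judged:
On the way, in this order (a step that is already met when the one before it is completed fails the run):
1. the plug sits in the rack's middle hole, released (horizontal distance between plug and rack_middle below 0.004 m and z of plug in the frame of rack_middle between -0.006 and 0.004 m and angle between plug's own z axis and vertical below 0.12 rad and contact force between the fingers and plug below 0.1 N), for 0.2 s.
2. the collet holder is lowered home in the stand's taper, slots over the dogs, while still held (z of collet_holder in the frame of stand_mouth between -0.004 and 0.003 m and horizontal distance between collet_holder and stand_mouth below 0.003 m and angle between collet_holder's own z axis and vertical below 0.06 rad and angle between the x axis of collet_holder and the x axis of stand, either way round below 0.14 rad and contact force between the fingers and collet_holder above 0.3 N), for 0.1 s.
At the end, for the whole second after the job is handed in: The collet holder stands upright in the stand's taper, flange within 2 mm of the face, within 3 mm of the axis, slots over the dogs, released and at rest; the dust plug sits down in the rack's middle hole (within 4 mm); the plain holder still stands in its own rack hole (all of step 1 and z of collet_holder in the frame of stand_mouth between -0.004 and 0.002 m and horizontal distance between collet_holder and stand_mouth below 0.003 m and angle between collet_holder's own z axis and vertical below 0.06 rad and angle between the x axis of collet_holder and the x axis of stand, either way round below 0.14 rad and (horizontal distance between plain_holder and rack_left below 0.005 m or horizontal distance between plain_holder and rack_right below 0.005 m) and z of plain_holder in the frame of rack between 0.089 and 0.1 m and angle between plain_holder's own z axis and vertical below 0.1 rad and linear speed of each of collet_holder, plug below 0.02 m/s); the robot touches nothing.
It fails at once if the plain holder is lifted or knocked out of place (moved more than 20 mm) (distance of plain_holder from where it was at the start of the episode above 0.02 m).
It also fails if it takes over 58 s, if anything falls off the work surface, if the arm or the gripper's body presses on something with over 40 N, if the wrist force passes 120 N, or if a joint passes its speed limit or range.

## Robot

A 7-joint arm with a two-finger parallel gripper is mounted at the origin on the work surface; the furniture and walls round the work are solid. World frame = base frame: x ahead of the robot, y to its left, z up, the work surface at z = 0. Lengths are in m, angles in rad, forces in N, time in s.
With the tool pointing down it reaches from about 0.4 to 0.9 m from the base axis. Payload 5.5 kg.
Tool frame: the origin (TCP) lies midway between the tips of the shut fingers; the grasp point (between the pads) lies 19 mm behind it (manip.grip_depth is the distance from the TCP to the grasp point, in m); z points along the fingers, x is the direction in which the jaws open and shut, and the axes are right-handed (so a half turn about z gives the same grasp; the last joint's range is limited). The gripper opens to 92 mm and grips with 3 to 60 N. Pads are 19 mm wide; open, the fingers measure 130 mm over their backs; the gripper's body (75 mm by 190 mm) begins 47 mm behind the grasp point.
Start: joints at [1.491, 0.501, -0.427, 1.55, 0.221, 1.138, -0.21], TCP at [0.219, -0.612, 0.227] pointing down, gripper open.
Joint ranges: [-2.88, 2.88], [-0.31, 2.03], [-1.54, 1.56], [0.2, 2.42], [-1.41, 4.55], [0.19, 2.02], [-2.57, 2.57]. Speed limits (rad/s): [2.57, 2.57, 3.14, 3.14, 3.14, 3.14, 3.14].

## Interface

Orientations are given as a unit quaternion [x, y, z, w].
In Python, from bench import manip, effector, viewer gives the robot as it stands. Calls block until the motion is done:
- manip.move_pose(position, orientation): joint-space move of the TCP to a pose.
- manip.servo_line(position, ori=None, vel=0.15): straight line of the TCP; ori=None keeps the orientation; vel is the mean speed in m/s.
- manip.movej(angles): joint-space move.
- effector.open_jaws() and effector.close(f_grip=None): open the fingers fully, or close them until they stop; f_grip is the grip in N (None keeps the last).
- manip.sleep(seconds).
- manip.solve_ik(position, orientation): joint angles nearest the present ones, or None.
- viewer.get_image(name): name is "side" or "top"; returns the picture (480x640x3 uint8, red, green, blue); there is no depth.
- viewer.get_calibration(name): a dict with "vfov" (degrees; the focal length in pixels is half the picture's height over the tangent of half this angle, whatever the lens; pixels are square), "cx", "cy" (the principal point, pixels), "dist_coeffs" ([k1, k2, p1, p2, k3] as OpenCV has them; the pictures are not rectified), "eye" and "attitude" of the camera in the world. Camera axes: x right, y down, z forward; pixel columns grow to the right and rows downward; lengths in m; the calibration is good to about 2 mm. A picture is of the moment at which its call begins. get_calibration takes no time and is no camera call.
A pose or a line that the arm cannot do raises manip.PlanningError and nothing moves.
- manip.hand_in(): hands the job in, once; it reports no verdict.
Readings, each from a call of its own:
- manip.current_clock(): time.
- manip.current_q(): joint angles.
- manip.current_joint_velocities(): joint speeds.
- manip.current_tau(): joint torques, N m.
- manip.current_tool_pos(): TCP position.
- manip.current_tcp_rot(): TCP orientation.
- manip.current_force(): force on the tool from outside, world axes, zero at the start.
- manip.current_wrist_torque(): the same for the moment, N m.
- manip.current_finger_gap(): finger opening in m.
Only numpy, scipy, OpenCV 4.12 (cv2) and the standard library are available. Lean on these libraries where they do the work, as an engineer would, in place of code of your own. Each camera call takes 0.05 s, during which the arm holds its last target.

## Working session

There is one attempt and no reset: what is moved stays moved. The work goes in short steps, each a Python script; the robot and the scene stay as the last script left them, time stands still between calls to the robot, and variables do not carry over. Pictures are saved under pics/ and viewed, and the job is handed in when it is done.

```bash
mkdir -p pics; ls
python3 - <<'E'
from bench import manip, effector, viewer
import cv2
for n in ("side","top"):
    print(n, viewer.get_calibration(n))
    cv2.imwrite(f"pics/{n}0.png", viewer.get_image(n)[:,:,::-1])
print(manip.current_clock(), manip.current_tool_pos(), manip.current_tcp_rot(), manip.current_finger_gap(), manip.grip_depth)
E
```

```text
pics
side {'vfov': 55.97494248257469, 'cx': 322.32250013438045, 'cy': 241.02503088004818, 'dist_coeffs': array([0.02753755, 0.        , 0.        , 0.        , 0.        ]), 'eye': array([ 0.51094811, -0.68935838,  0.55465129]), 'attitude': array([ 0.88370292,  0.00297784,  0.00229564, -0.46803314])}
top {'vfov': 54.04578193847086, 'cx': 323.7450194957767, 'cy': 245.47952741976863, 'dist_coeffs': array([0.01597519, 0.        , 0.        , 0.        , 0.        ]), 'eye': array([ 0.34329113, -0.00868591,  0.92003824]), 'attitude': array([-0.69866312,  0.70945872, -0.05502972,  0.07422871])}
0.1 [ 0.21823739 -0.61161721  0.2258045 ] [ 8.17353973e-01 -5.76135186e-01 -6.80494803e-04 -5.17154500e-04] 0.09192031033520062 0.0188
```

View pics/side0.png

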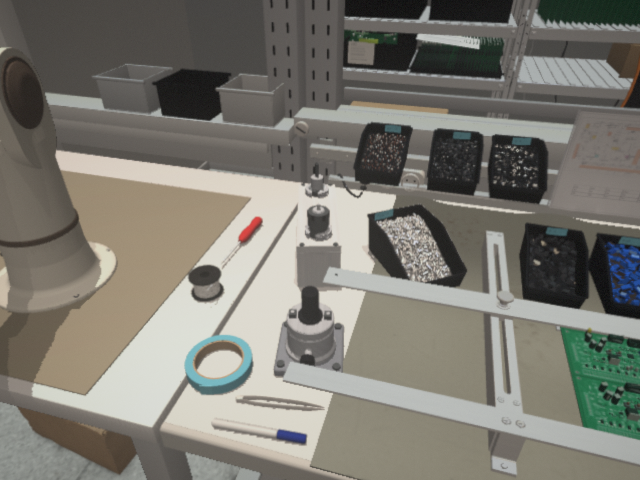

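View pics/top0.png

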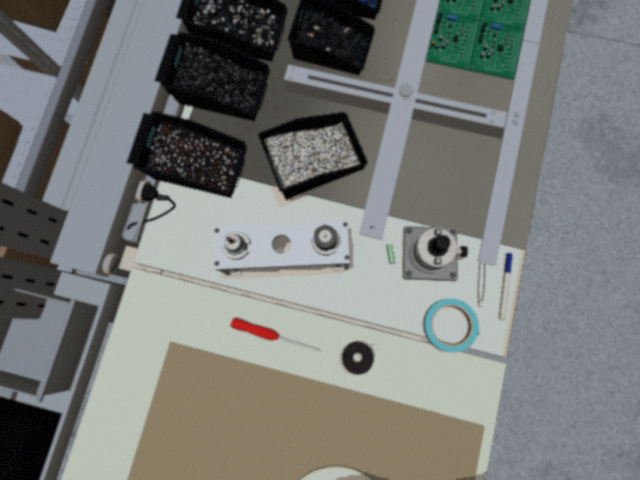

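```bash
cat > h.py <<'E'
from bench import manip, effector, viewer
import cv2, numpy as np
from scipy.spatial.transform import Rotation as R
C={}
for n in ("side","top"):
    c=viewer.get_calibration(n); f=240/np.tan(np.radians(c['vfov']/2))
    K=np.array([[f,0,c['cx']],[0,f,c['cy']],[0,0,1]]); Rm=R.from_quat(c['attitude']).as_matrix()
    C[n]=(K,c['dist_coeffs'],Rm,c['eye'])
def ray(n,px):
    K,d,Rm,e=C[n]
    u=cv2.undistortPoints(np.array(px,float).reshape(-1,1,2),K,d).reshape(-1,2)
    return e, np.c_[u,np.ones(len(u))]@Rm.T
def onz(n,px,z):
    e,v=ray(n,px); return e+v*((z-e[2])/v[:,2:3])
def proj(n,P):
    K,d,Rm,e=C[n]; P=np.atleast_2d(P).astype(float)
    return cv2.projectPoints(P,cv2.Rodrigues(Rm.T)[0],-Rm.T@e,K,d)[0].reshape(-1,2)
E
python3 - <<'E'
from h import *
t=cv2.imread('pics/top0.png'); s=cv2.imread('pics/side0.png')
cv2.imwrite('pics/top0_rack.png',cv2.resize(t[215:280,205:365],None,fx=5,fy=5,interpolation=cv2.INTER_CUBIC))
cv2.imwrite('pics/top0_stand.png',cv2.resize(t[215:290,390:480],None,fx=8,fy=8,interpolation=cv2.INTER_CUBIC))
cv2.imwrite('pics/side0_z.png',cv2.resize(s[155:380,270:350],None,fx=2.6,fy=2.6,interpolation=cv2.INTER_CUBIC))
print(proj('top',[[.5,0,0]]), proj('side',[[.5,0,0]]))
print(onz('top',[[281,243],[325,237],[236,245]],.095), onz('top',[[435,250]],.078))
E
```

```text
[[331.55239997 252.21102555]] [[315.87012881 277.59066647]]
[[0.50213019 0.08930957 0.095     ]
 [0.51163104 0.01039197 0.095     ]
 [0.4999447  0.17017135 0.095     ]] [[ 0.48749284 -0.18730196  0.078     ]]
```

View pics/top0_rack.png

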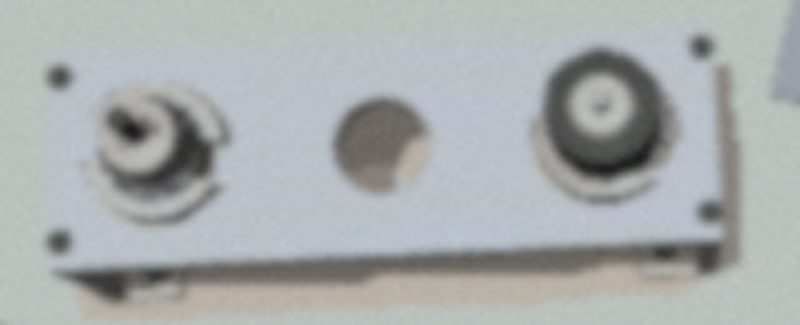

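View pics/top0_stand.png

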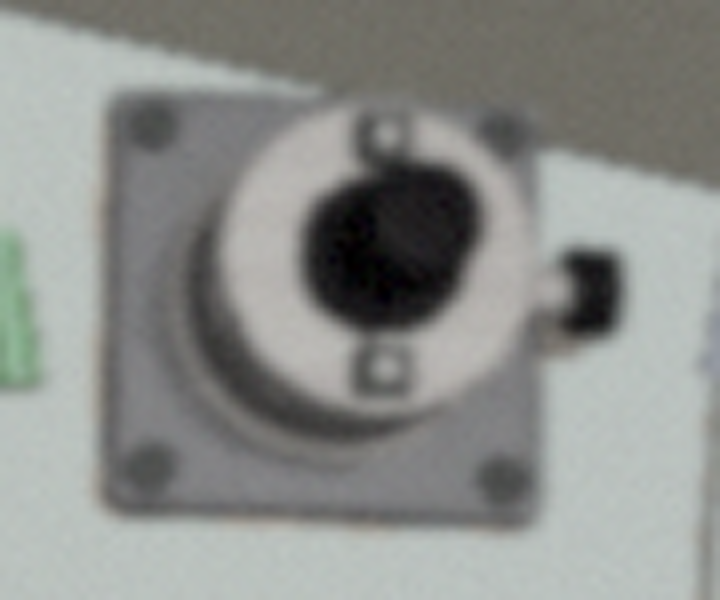

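View pics/side0_z.png

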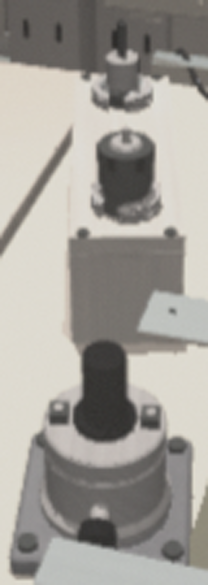

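Run:
```python
from h import *
ims=[viewer.get_image('top') for _ in range(4)]; t=np.mean(ims,0).astype(np.uint8)[:,:,::-1]
ims=[viewer.get_image('side') for _ in range(4)]; s=np.mean(ims,0).astype(np.uint8)[:,:,::-1]
cv2.imwrite('pics/topA.png',t);cv2.imwrite('pics/sideA.png',s)
a=cv2.resize(t[217:262,302:352],None,fx=12,fy=12,interpolation=cv2.INTER_CUBIC)
b=cv2.resize(s[195:245,295:345],None,fx=12,fy=12,interpolation=cv2.INTER_CUBIC)
cv2.imwrite('pics/colA_t.png',cv2.convertScaleAbs(a,alpha=1.3,beta=-30));cv2.imwrite('pics/colA_s.png',b)
def tri(pt,ps):
    e1,v1=ray('top',[pt]);e2,v2=ray('side',[ps]);v1=v1[0];v2=v2[0]
    k=np.linalg.lstsq(np.c_[v1,-v2],e2-e1,rcond=None)[0];p,q=e1+k[0]*v1,e2+k[1]*v2
    return (p+q)/2,np.linalg.norm(p-q)
print(tri((360,236),(325,278)),tri((480,261),(283,377)))
print('nut top',onz('top',[(325.4,236)],.147),'plain',tri((229.5,241),(318,165)))
```

```text
(array([ 0.51991079, -0.05518959,  0.04445128]), np.float64(0.005421364926018505)) (array([ 0.46463268, -0.27635803,  0.04792803]), np.float64(0.01194195174496321))
nut top [[0.50271998 0.00849586 0.147     ]] plain (array([0.49833341, 0.16752205, 0.16054462]), np.float64(0.0077162123764870656))
```

View pics/colA_t.png

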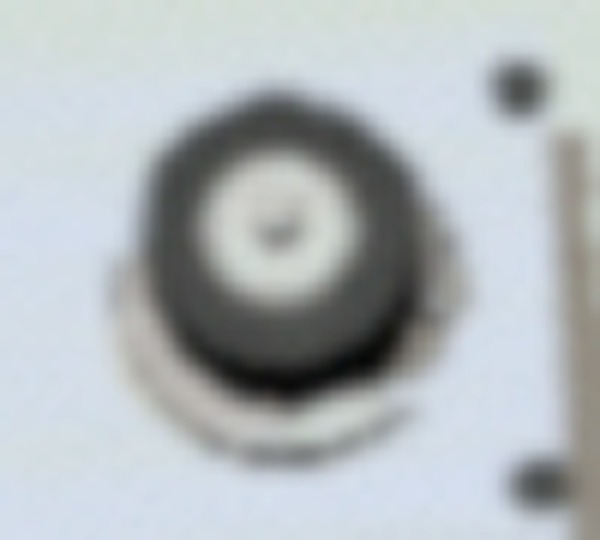

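View pics/colA_s.png

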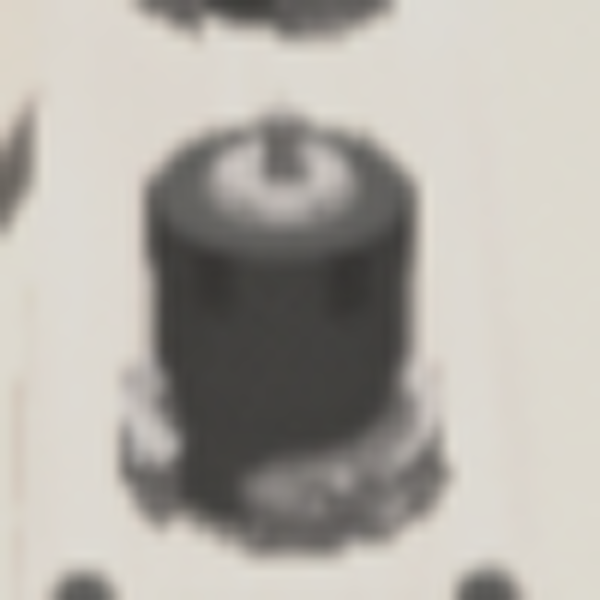

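```bash
cat >> h.py <<'E'
def tri(pt,ps):
    e1,v1=ray('top',[pt]);e2,v2=ray('side',[ps]);v1=v1[0];v2=v2[0]
    k=np.linalg.lstsq(np.c_[v1,-v2],e2-e1,rcond=None)[0];p,q=e1+k[0]*v1,e2+k[1]*v2
    return (p+q)/2,np.linalg.norm(p-q)
E
python3 - <<'E'
from h import *
t=cv2.imread('pics/topA.png'); s=cv2.imread('pics/sideA.png')
g=cv2.cvtColor(t,cv2.COLOR_BGR2GRAY)
def up(g,x0,x1,y0,y1,k=8): return cv2.resize(g[y0:y1,x0:x1],None,fx=k,fy=k,interpolation=cv2.INTER_CUBIC)
def tofull(p,x0,y0,k=8): return (np.array(p)+.5)/k-.5+[x0,y0]
# hole: contrast vs plate in blue-ish channel
def blobs(img,x0,x1,y0,y1,thr,amin,amax,k=8):
    u=up(img,x0,x1,y0,y1,k); m=(u<thr).astype(np.uint8)
    cs,_=cv2.findContours(m,cv2.RETR_EXTERNAL,cv2.CHAIN_APPROX_NONE)
    out=[]
    for c in cs:
        A=cv2.contourArea(c)/k/k
        if amin<A<amax and len(c)>5:
            e=cv2.fitEllipse(c); M=cv2.moments(c)
            out.append((tofull((M['m10']/M['m00'],M['m01']/M['m00']),x0,y0,k).round(2),tofull(e[0],x0,y0,k).round(2),np.round(np.array(e[1])/k,1),round(A,1)))
    return out
b=t[:,:,0]
print('plate blue',b[243,265],'hole',b[240,281],b[250,286],'tan')
for o in blobs(b,262,302,226,262,190,80,600): print('hole',o, onz('top',[o[0],o[1]],.095).round(4))
print('screws')
for box in ((210,225,222,238),(210,225,255,270),(338,355,216,232),(338,356,250,266)):
    for o in blobs(g,*box,150,2,40): print(o, onz('top',[o[0]],.095).round(4))
print('base screws')
for box in ((400,418,222,240),(400,418,264,282),(444,460,223,238),(444,460,266,284)):
    for o in blobs(g,*box,100,3,60): print(o, onz('top',[o[0]],.016).round(4))
E
```

```text
plate blue 200 hole 99 175 tan
hole (array([280.68, 243.49]), array([280.69, 243.5 ]), array([20.8, 21.6]), 351.8) [[0.5012 0.0899 0.095 ]
 [0.5012 0.0899 0.095 ]]
screws
(array([216.42, 230.  ]), array([216.42, 230.  ]), array([4.7, 5.1]), 18.7) [[0.5281 0.2063 0.095 ]]
(array([220.69, 268.86]), array([221.74, 268.82]), array([ 1.3, 11.7]), 9.4) [[0.4573 0.1966 0.095 ]]
(array([216.42, 262.95]), array([216.42, 262.95]), array([4.8, 5.1]), 19.1) [[0.468  0.2045 0.095 ]]
(array([349.09, 229.97]), array([349.1 , 230.05]), array([2.3, 3.7]), 6.1) [[ 0.5237 -0.0329  0.095 ]]
(array([344.85, 223.96]), array([344.85, 223.96]), array([4.7, 4.9]), 18.0) [[ 0.5349 -0.0256  0.095 ]]
base screws
(array([408.26, 230.24]), array([408.25, 230.24]), array([6.1, 7.3]), 34.5) [[ 0.5382 -0.1508  0.016 ]]
(array([407.79, 274.06]), array([407.69, 274.29]), array([7.2, 8.5]), 39.5) [[ 0.4521 -0.146   0.016 ]]
(array([445.31, 236.45]), array([445.19, 236.44]), array([2.3, 4.8]), 7.6) [[ 0.5245 -0.2218  0.016 ]]
(array([452.82, 231.05]), array([452.83, 231.07]), array([5.2, 7.1]), 28.2) [[ 0.5349 -0.2369  0.016 ]]
(array([452.5, 274.9]), array([452.5 , 274.98]), array([6.2, 6.7]), 30.5) [[ 0.4492 -0.231   0.016 ]]
```

Run:
```python
from h import *
t=cv2.imread('pics/topA.png'); s=cv2.imread('pics/sideA.png')
k=10
def save(im,n,x0,x1,y0,y1,k): cv2.imwrite(n,cv2.resize(im[y0:y1,x0:x1],None,fx=k,fy=k,interpolation=cv2.INTER_CUBIC))
save(t,'pics/stA_t.png',410,465,222,272,12)
save(s,'pics/stA_s.png',282,340,283,330,13)
g=cv2.cvtColor(t,cv2.COLOR_BGR2GRAY)
x0,y0=410,222
u=cv2.resize(g[y0:272,x0:465],None,fx=8,fy=8,interpolation=cv2.INTER_CUBIC)
m=(u>150).astype(np.uint8)
cs,_=cv2.findContours(m,cv2.RETR_EXTERNAL,cv2.CHAIN_APPROX_NONE)
for c in cs:
    A=cv2.contourArea(c)/64
    if A>200: 
        print(A, cv2.boundingRect(c)); e=cv2.fitEllipse(cv2.convexHull(c)); p=(np.array(e[0])+.5)/8-.5+[x0,y0]; print(p,np.array(e[1])/8,onz('top',[p],.078))
```

```text
347.59375 (250, 62, 190, 286)
[451.29252243 240.31399155] [25.07001877 49.59254074] [[ 0.50473997 -0.21749444  0.078     ]]
313.8359375 (65, 55, 128, 289)
[429.05242348 246.33755493] [21.66975975 34.88303757] [[ 0.49439264 -0.17701699  0.078     ]]
```

View pics/stA_t.png

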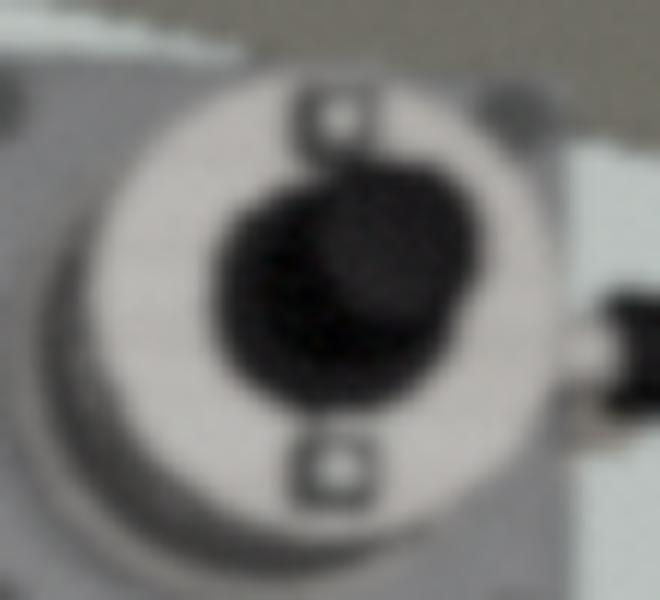

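View pics/stA_s.png

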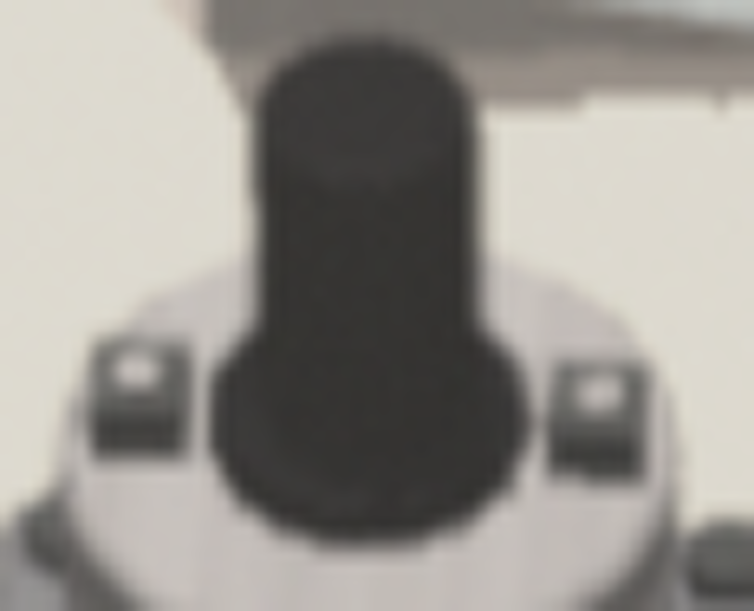

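Run:
```python
from h import *
T=[np.array(p)/12+[410,222]-.46 for p in ((340,120),(338,468))]
S=[np.array(p)/13+[282,283]-.46 for p in ((598,392),(138,370))]
P=[]
for a,b in zip(T,S): p,e=tri(a,b); print(p.round(4),e.round(4)); print('top@.086',onz('top',[a],.086).round(4),'side@.086',onz('side',[b],.086).round(4))
for n,X in (('top',T),('side',S)):
    q=onz(n,X,.086); d=q[0]-q[1]; print(n,'c',q.mean(0).round(4),'len',np.linalg.norm(d),'yaw',np.degrees(np.arctan2(d[1],d[0])))
# side: plug knob, collet nut, hole
s=cv2.imread('pics/sideA.png');g=cv2.cvtColor(s,cv2.COLOR_BGR2GRAY)
# knob axis: top centre px in stA_s (365,110)
print('knobtop side',onz('side',[np.array((367,112))/13+[282,283]-.46],.128).round(4))
print('knobtop top',onz('top',[np.array((397,237))/12+[410,222]-.46],.128).round(4))
print('nut top side',onz('side',[np.array((283,188))/12+[295,195]-.46],.145).round(4),'top',onz('top',[np.array((280,232))/12+[302,217]-.46],.145).round(4))
print('cutter tip', tri(np.array((279,228))/12+[302,217]-.46,np.array((284,115))/12+[295,195]-.46))
# slot
c=np.array([.503,.0095])
for n,p in (('top',np.array((430,383))/12+[302,217]-.46),('side',np.array((210,500))/12+[295,195]-.46)):
  for z in (.095,.107):
    q=onz(n,[p],z)[0]; d=q[:2]-c; print(n,z,q.round(4),np.linalg.norm(d).round(4),np.degrees(np.arctan2(d[1],d[0])).round(1))
for nm,p in dict(nearcolbase=(367,0)).items(): pass
```

```text
[ 0.5199 -0.1922  0.0877] 0.001
top@.086 [[ 0.5197 -0.1926  0.086 ]] side@.086 [[ 0.5204 -0.1902  0.086 ]]
[ 0.4671 -0.1889  0.0877] 0.0007
top@.086 [[ 0.467  -0.1893  0.086 ]] side@.086 [[ 0.4673 -0.187   0.086 ]]
top c [ 0.4934 -0.191   0.086 ] len 0.05278959939278685 yaw -3.55585404756978
side c [ 0.4938 -0.1886  0.086 ] len 0.053218663246655674 yaw -3.3696136354952224
knobtop side [[ 0.4942 -0.1903  0.128 ]]
knobtop top [[ 0.4937 -0.1904  0.128 ]]
nut top side [[0.504  0.0121 0.145 ]] top [[0.5034 0.0094 0.145 ]]
cutter tip (array([0.50269099, 0.00943675, 0.15855515]), np.float64(0.0030780854214224156))
top 0.095 [ 0.4904 -0.0114  0.095 ] 0.0244 -121.1
top 0.107 [ 0.4883 -0.0113  0.107 ] 0.0255 -125.3
side 0.095 [0.493  0.0029 0.095 ] 0.012 -146.5
side 0.107 [ 0.4935 -0.0152  0.107 ] 0.0265 -111.1
```

```bash
cat >> h.py <<'E'
def down(deg):
    a=np.radians(deg)/2; return [np.cos(a),np.sin(a),0,0]
ST=np.array([.4936,-.1905]); RM=np.array([.5012,.0899]); RR=np.array([.5035,.0096]); GD=manip.grip_depth
def tz(zg): return zg-GD
E
python3 - <<'E'
from h import *
for a in (-90,-60,-30,0,30,60,90,120,150,180):
    for nm,p in (('st',(*ST,.1)),('rm',(*RM,.1)),('rr',(*RR,.1))):
        q=manip.solve_ik(np.array(p),np.array(down(a))); print(a,nm,None if q is None else np.round(q,2))
E
```

```text
-90 st [ 0.8   0.49 -0.59  1.95  0.37  0.81 -1.58]
-90 rm [ 0.49  0.56 -0.9   1.99  0.58  0.87 -2.31]
-90 rr [ 0.6   0.52 -0.83  2.01  0.52  0.83 -2.1 ]
-60 st [ 0.87  0.52 -0.69  1.95  0.44  0.83 -1.11]
-60 rm [ 0.59  0.65 -1.06  1.99  0.72  0.94 -1.89]
-60 rr [ 0.63  0.54 -0.87  2.01  0.55  0.85 -1.6 ]
-30 st [ 0.93  0.54 -0.77  1.95  0.5   0.85 -0.63]
-30 rm [ 0.6   0.66 -1.08  1.99  0.73  0.94 -1.38]
-30 rr [ 0.62  0.54 -0.86  2.01  0.55  0.84 -1.07]
0 st [ 0.98  0.57 -0.85  1.95  0.56  0.87 -0.16]
0 rm [ 0.6   0.66 -1.08  1.99  0.73  0.95 -0.86]
0 rr [ 0.64  0.55 -0.89  2.01  0.57  0.85 -0.56]
30 st [ 1.04  0.61 -0.93  1.95  0.62  0.9   0.31]
30 rm [ 0.59  0.65 -1.06  1.99  0.72  0.94 -0.32]
30 rr [ 0.65  0.55 -0.9   2.01  0.58  0.86 -0.05]
60 st [ 1.04  0.61 -0.93  1.94  0.63  0.9   0.83]
60 rm [ 0.55  0.61 -0.99  1.99  0.65  0.9   0.25]
60 rr [ 0.65  0.56 -0.91  2.01  0.58  0.86  0.47]
90 st [ 1.07  0.63 -0.97  1.94  0.66  0.92  1.33]
90 rm [ 0.49  0.56 -0.9   1.99  0.58  0.86  0.84]
90 rr [ 0.63  0.54 -0.87  2.01  0.55  0.85  1.02]
120 st [ 1.24  0.88 -1.3   1.94  0.96  1.14  1.63]
120 rm [ 0.72  0.84 -1.3   1.99  0.93  1.1   1.08]
120 rr [ 0.88  0.83 -1.3   2.    0.93  1.09  1.24]
150 st [-0.6   0.94  1.35  2.   -1.04  1.16 -2.45]
150 rm [ 0.72  0.84 -1.3   1.99  0.93  1.1   1.61]
150 rr [ 0.88  0.83 -1.3   2.    0.93  1.09  1.77]
180 st [-0.07  0.46  0.48  1.98 -0.3   0.77 -2.55]
180 rm [ 0.72  0.84 -1.3   1.99  0.93  1.1   2.13]
180 rr [-0.93  0.68  1.13  2.05 -0.79  0.93 -2.5 ]
```

Run:
```python
from h import *
manip.move_pose(np.array([*ST,.23]),np.array(down(0))); print(manip.current_clock(),manip.current_tool_pos())
manip.servo_line(np.array([*ST,tz(.111)]),vel=.12)
print(manip.current_clock(),manip.current_tool_pos(),manip.current_force())
im=viewer.get_image('side'); cv2.imwrite('pics/s1.png',im[:,:,::-1])
cv2.imwrite('pics/s1z.png',cv2.resize(im[200:400,230:400,::-1],None,fx=3,fy=3,interpolation=cv2.INTER_CUBIC))
```

```text
2.325 [ 0.49320807 -0.1924027   0.22980693]
3.625 [ 0.49426429 -0.19066834  0.09293614] [-0.35871626  0.66722447 -0.30268329]
```

View pics/s1z.png

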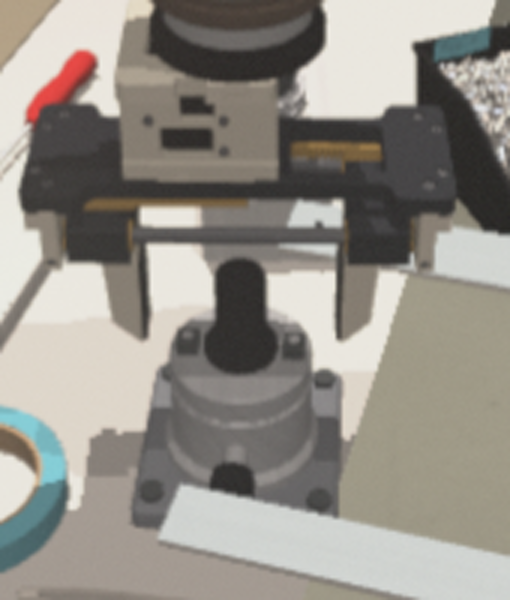

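The side view shows the open fingers straddling the plug knob (knob at crop x≈241, finger mid ≈242), so centring is good. Next I close the jaws and lift.

Run:
```python
from h import *
print(effector.close(20)); print(manip.current_finger_gap(),manip.current_tool_pos(),manip.current_force())
p=manip.current_tool_pos()
manip.servo_line(np.array([*ST,.24]),vel=.15)
print(manip.current_clock(),manip.current_finger_gap(),manip.current_tool_pos(),manip.current_force())
manip.move_pose(np.array([*RM,.24]),np.array(down(1.7)))
print(manip.current_clock(),manip.current_finger_gap(),manip.current_tool_pos(),manip.current_force())
for n in ('side','top'):
  im=viewer.get_image(n); cv2.imwrite(f'pics/{n}2.png',im[:,:,::-1])
s=cv2.imread('pics/side2.png'); cv2.imwrite('pics/s2z.png',cv2.resize(s[100:260,240:400],None,fx=3.5,fy=3.5,interpolation=cv2.INTER_CUBIC))
```

```text
False
0.025442099619411466 [ 0.49362728 -0.19047212  0.09218725] [ 0.37155435  0.47720247 -0.17352511]
5.85 0.025700630684350335 [ 0.49284944 -0.19045798  0.23908933] [ 0.66933913  0.0035469  -0.03571896]
6.9333 0.02540403646523377 [0.50150184 0.08820054 0.23953792] [-0.29092151 -0.1133523  -0.64110021]
```

View pics/s2z.png

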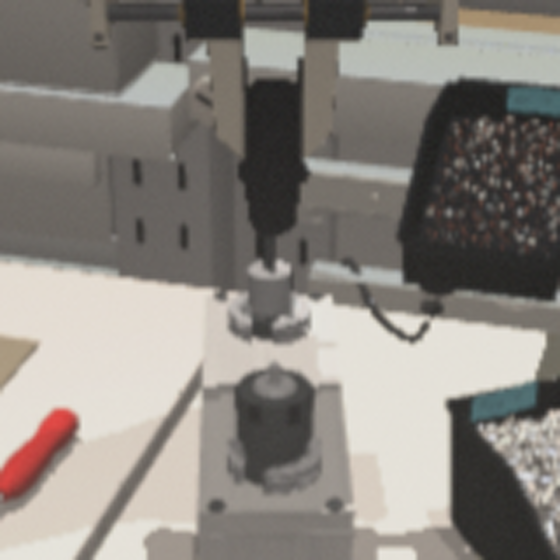

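View pics/top2.png

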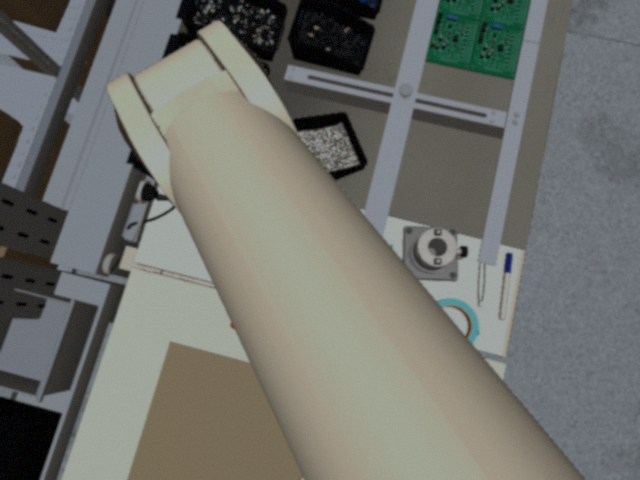

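Run:
```python
from h import *
o=np.array(down(1.7))
t=cv2.imread('pics/top2.png'); x0,y0=410,228
cv2.imwrite('pics/t2z.png',cv2.resize(t[y0:275,x0:470],None,fx=12,fy=12,interpolation=cv2.INTER_CUBIC))
manip.servo_line(np.array([*RM,.150]),ori=o,vel=.12)
manip.sleep(.2); print(manip.current_tool_pos(),manip.current_force())
for z in (.135,.125,.116):
    manip.servo_line(np.array([*RM,z]),vel=.06); print(z,manip.current_tool_pos(),manip.current_force(),manip.current_finger_gap())
print(manip.current_clock())
im=viewer.get_image('side'); cv2.imwrite('pics/s3z.png',cv2.resize(im[130:260,260:380,::-1],None,fx=4.5,fy=4.5,interpolation=cv2.INTER_CUBIC))
```

```text
[0.5017972  0.08995035 0.15074477] [-0.58202717 -0.0531862  -1.17347432]
0.135 [0.50067174 0.08987264 0.13438785] [ 0.47010382  0.02206361 -0.72459425] 0.02547954867280439
0.125 [0.50079243 0.08985831 0.12449895] [-0.26881289 -0.39614434 -1.00727492] 0.025434724204478436
0.116 [0.50079621 0.08982011 0.11553002] [-0.32882731  0.01494684 -0.29295528] 0.02557232477290904
9.15
```

View pics/s3z.png

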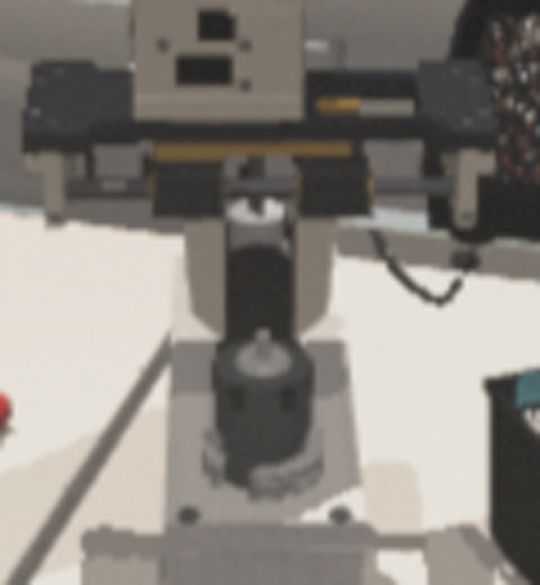

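View pics/t2z.png

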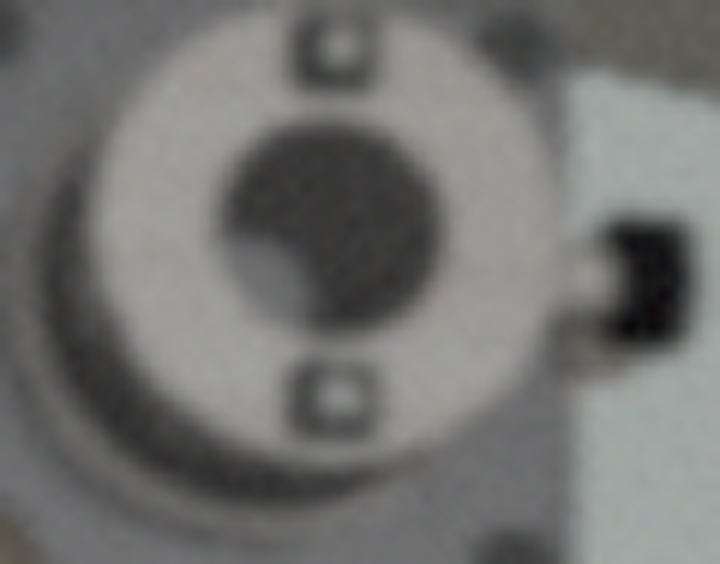

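The plug shank is entering the middle hole with no side load, and the emptied stand bore is now visible (crop centre ≈(330,230)). I'll finish the lowering and release.

Run:
```python
from h import *
print('bore',onz('top',[np.array((331,229))/12+[410,228]-.46],.078))
for z in (.111,.1095):
    manip.servo_line(np.array([*RM,z]),vel=.04); print(z,manip.current_tool_pos(),manip.current_force())
effector.open_jaws(); print(manip.current_finger_gap(),manip.current_force())
manip.servo_line(np.array([*RM,.235]),vel=.2)
print(manip.current_clock())
im=viewer.get_image('side'); cv2.imwrite('pics/s4z.png',cv2.resize(im[150:260,270:370,::-1],None,fx=5,fy=5,interpolation=cv2.INTER_CUBIC))
```

```text
bore [[ 0.49360946 -0.19144693  0.078     ]]
0.111 [0.50098811 0.08981925 0.1107551 ] [-0.74356352 -0.23321182  0.60731652]
0.1095 [0.50115388 0.08987445 0.10945416] [ 0.54995386 -0.46615561 -0.8991196 ]
0.09198596237354731 [-1.01271698 -0.94039121 -0.69072743]
11.65
```

View pics/s4z.png

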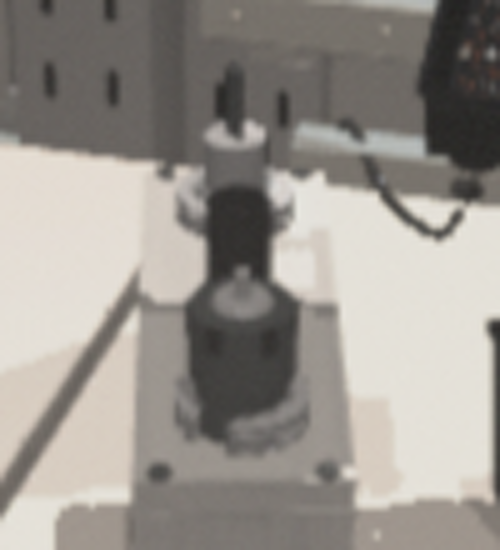

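Run:
```python
from h import *
print('plug knob top exp px',proj('side',[.5012,.0899,.145]),'(if 10mm high)',proj('side',[.5012,.0899,.155]))
o=np.array(down(62))
RR=np.array([.5035,.0098])
manip.move_pose(np.array([*RR,.235]),o)
manip.servo_line(np.array([*RR,.113]),ori=o,vel=.12); print(manip.current_tool_pos(),manip.current_force(),manip.current_clock())
im=viewer.get_image('side'); cv2.imwrite('pics/s5z.png',cv2.resize(im[130:260,250:390,::-1],None,fx=4,fy=4,interpolation=cv2.INTER_CUBIC))
q0=manip.current_q()
for p in ((.5,-.35,.47),(.5,-.3,.47),(.5,-.25,.46),(.5,-.3,.42)):
    for a in (90,70): 
        q=manip.solve_ik(np.array(p),np.array(down(a))); print(p,a,None if q is None else np.round(q,2))
```

```text
plug knob top exp px [[317.09348511 189.86817386]] (if 10mm high) [[317.09491028 185.23415028]]
[0.50414907 0.00996528 0.1136657 ] [-0.04580537  0.42047375  1.41646445] 13.8667
(0.5, -0.35, 0.47) 90 [ 1.37  0.57 -1.35  1.26  0.56  1.72  1.72]
(0.5, -0.35, 0.47) 70 [ 1.36  0.55 -1.32  1.26  0.54  1.71  1.39]
(0.5, -0.3, 0.47) 90 [ 1.37  0.51 -1.36  1.33  0.5   1.68  1.67]
(0.5, -0.3, 0.47) 70 [ 1.37  0.5  -1.35  1.33  0.49  1.68  1.33]
(0.5, -0.25, 0.46) 90 [ 1.37  0.46 -1.39  1.41  0.46  1.64  1.6 ]
(0.5, -0.25, 0.46) 70 [ 1.36  0.45 -1.37  1.41  0.44  1.63  1.27]
(0.5, -0.3, 0.42) 90 [ 1.4   0.56 -1.4   1.43  0.55  1.6   1.62]
(0.5, -0.3, 0.42) 70 [ 1.38  0.51 -1.33  1.43  0.5   1.58  1.31]
```

View pics/s5z.png

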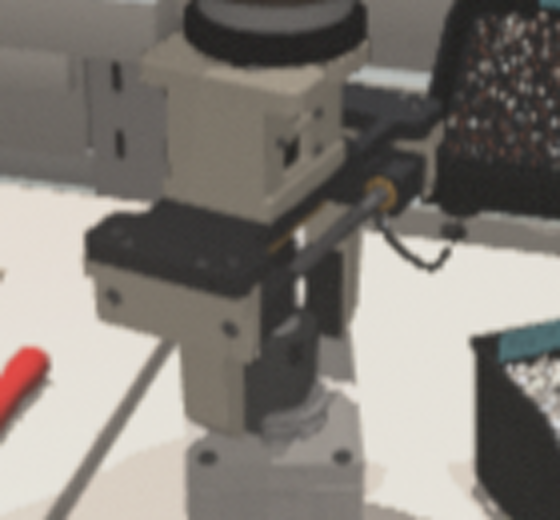

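The fingers straddle the nut, the plug's knob top is at row ≈188–189 against the 189.9 expected when seated. I'll grip and lift, then show the flange to the side camera.

Run:
```python
from h import *
RR=np.array([.5035,.0098])
effector.close(45); print(manip.current_finger_gap(),manip.current_tool_pos(),manip.current_force())
manip.servo_line(np.array([*RR,.25]),vel=.15)
print(manip.current_clock(),manip.current_finger_gap(),manip.current_tool_pos(),manip.current_force())
manip.move_pose(np.array([.5,-.3,.45]),np.array(down(90)))
manip.sleep(.3)
print(manip.current_clock(),manip.current_finger_gap(),manip.current_tool_pos(),manip.current_tcp_rot())
im=viewer.get_image('side')[:,:,::-1]; cv2.imwrite('pics/s6.png',im)
```

```text
0.039262400233673375 [0.50353162 0.00986648 0.11298971] [-0.12475808  1.001325   -0.18021466]
15.8583 0.03939328279545584 [0.50279008 0.00947175 0.24908693] [-0.22117612 -0.28908146 -2.71972033]
17.5417 0.039296297748760804 [ 0.50021962 -0.29919017  0.44986133] [ 7.06606143e-01  7.07607043e-01 -1.69391370e-04 -5.16159256e-05]
```

View pics/s6.png

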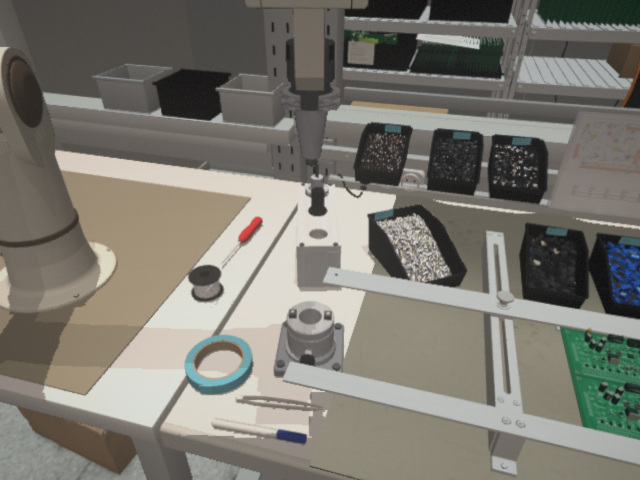

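Run:
```python
from h import *
ims=np.mean([viewer.get_image('side') for _ in range(3)],0).astype(np.uint8)[:,:,::-1]
cv2.imwrite('pics/s7.png',ims)
cv2.imwrite('pics/s7z.png',cv2.resize(ims[65:185,265:360],None,fx=5,fy=5,interpolation=cv2.INTER_CUBIC))
cv2.imwrite('pics/s7f.png',cv2.resize(ims[75:118,275:347],None,fx=11,fy=11,interpolation=cv2.INTER_CUBIC))
```

```text
(no output)
```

View pics/s7z.png

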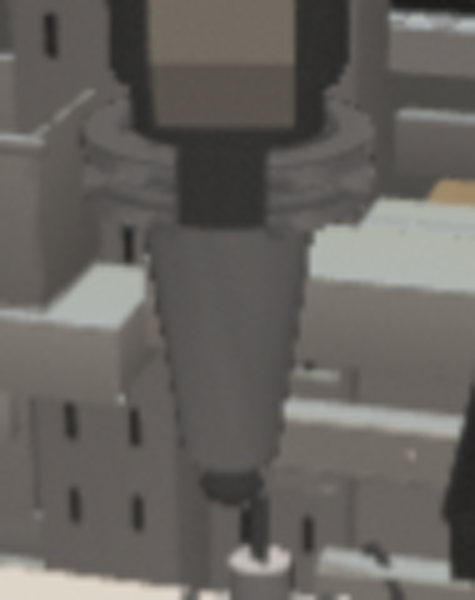

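View pics/s7f.png

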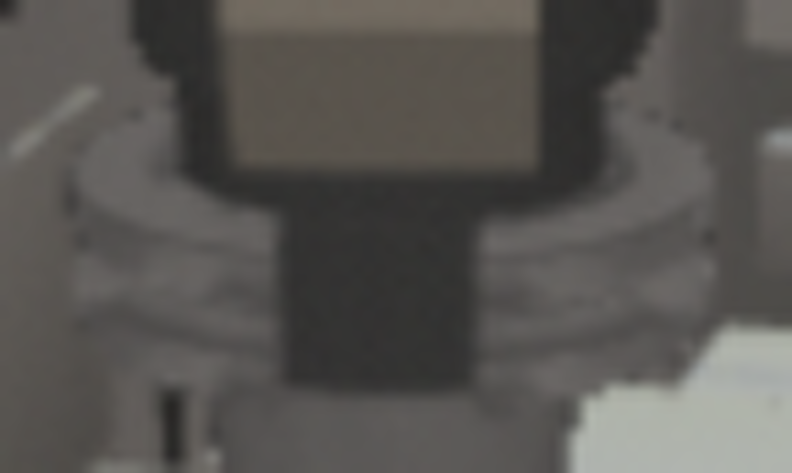

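Run:
```python
from h import *
def ony(px,y):
    e,v=ray('side',px); return e+v*((y-e[1])/v[:,1:2])
z2f=lambda p,k,x0,y0: (np.array(p,float)+.5)/k-.5+[x0,y0]
pts=z2f([(72,200),(712,200),(282,290),(473,290)],11,275,75)
yc=-.2992
# flange silhouette: tangent rays -> centre = bisector of horizontal angles
e,v=ray('side',pts[:2]); a=np.arctan2(v[:,0],v[:,1]); m=a.mean(); xc=e[0]+(yc-e[1])*np.tan(m); print('xc flange',xc,'dist from dia',.025/np.sin(abs(a[0]-a[1])/2), np.hypot(xc-e[0],yc-e[1]))
p2=z2f([(150,260),(310,260)],5,265,65); e,v=ray('side',p2);a=np.arctan2(v[:,0],v[:,1]);print('shank top xc',e[0]+(yc-e[1])*np.tan(a.mean()))
p2=z2f([(186,455),(281,455)],5,265,65); e,v=ray('side',p2);a=np.arctan2(v[:,0],v[:,1]);print('shank end xc',e[0]+(yc-e[1])*np.tan(a.mean()))
s=ony(pts[2:],yc-.0238); print(s,'width',s[1,0]-s[0,0]); mid=s.mean(0)
print('yaw',np.degrees(np.arctan2(mid[1]-yc,mid[0]-xc)))
# nut silhouette
p2=z2f([(133,40),(657,40)],11,275,75); e,v=ray('side',p2);a=np.arctan2(v[:,0],v[:,1]);print('nut xc',e[0]+(yc-e[1])*np.tan(a.mean()))
# flange underside front-edge z: bottom of slot dark
print('z',ony(z2f([(380,385)],11,275,75),yc-.019))
print(manip.current_tool_pos())
```

```text
xc flange 0.500200581546792 dist from dia 0.3946953411253323 0.3903063805615917
shank top xc 0.5003608561374581
shank end xc 0.5007058939861377
[[ 0.49267784 -0.323       0.44255212]
 [ 0.50671259 -0.323       0.44266859]] width 0.014034752465716727
yaw -91.2164254984877
nut xc 0.500517623729301
z [[ 0.49966257 -0.3182      0.43403794]]
[ 0.50004778 -0.29986746  0.44998371]
```

The slot faces the side camera (crop x 282–473, centre 377), which puts the holder's x axis at 88.8° with the jaws at 90°. It is centred in the hand within 0.5 mm, so I'll move over the stand.

Run:
```python
from h import *
P=np.array([.4936,-.1910]); o=np.array(down(-2.2))
manip.move_pose(np.array([*P,.26]),o)
manip.servo_line(np.array([*P,.165]),ori=o,vel=.12)
manip.sleep(.2)
print(manip.current_clock(),manip.current_tool_pos(),manip.current_tcp_rot(),manip.current_force(),manip.current_finger_gap())
im=viewer.get_image('side')[:,:,::-1]; cv2.imwrite('pics/s8z.png',cv2.resize(im[210:380,250:370],None,fx=4,fy=3.5,interpolation=cv2.INTER_CUBIC))
cv2.imwrite('pics/s8.png',im)
for z in (.145,.130):
    manip.servo_line(np.array([*P,z]),vel=.05); print(z,manip.current_tool_pos(),manip.current_force(),manip.current_finger_gap())
```

```text
20.35 [ 0.49412111 -0.19122564  0.16575009] [ 9.99814420e-01 -1.92510023e-02  6.07370785e-04  3.95018803e-04] [ 0.77049375  0.5501192  -2.1611247 ] 0.039109659322383895
0.145 [ 0.49344311 -0.19074671  0.14464247] [ 1.18249392  0.43615404 -3.33681976] 0.03906445361082028
0.13 [ 0.49333833 -0.19082584  0.12961997] [-0.02100771  0.63990502 -3.78786581] 0.03913709601686581
```

View pics/s8z.png

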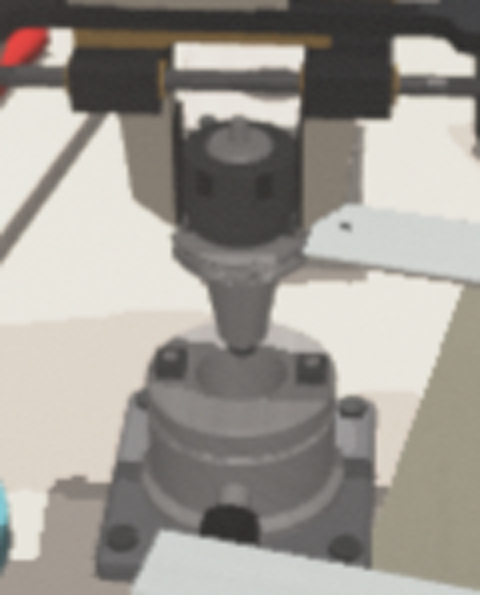

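The holder is above the mouth with its stud over the bore and its slots lined up with the dogs at crop x ≈172 and 312. I'll lower it further.

Run:
```python
from h import *
P=np.array([.4936,-.1910])
for z in (.117,.108):
    manip.servo_line(np.array([*P,z]),vel=.05); print(z,manip.current_tool_pos(),manip.current_force(),manip.current_wrist_torque(),manip.current_finger_gap())
im=viewer.get_image('side')[:,:,::-1]; cv2.imwrite('pics/s9z.png',cv2.resize(im[250:350,260:360],None,fx=5.5,fy=5.5,interpolation=cv2.INTER_CUBIC))
print(manip.current_clock())
```

```text
0.117 [ 0.49326279 -0.19085059  0.11655539] [ 0.12793826  0.04365126 -2.26613053] [-0.0094817  -0.10739486 -0.01571375] 0.039677667690522875
0.108 [ 0.49325349 -0.1908778   0.10758141] [ 0.30154294 -0.34911591 -3.17452015] [ 0.03221647 -0.12258356  0.00891014] 0.03946292823192883
22.1917
```

View pics/s9z.png

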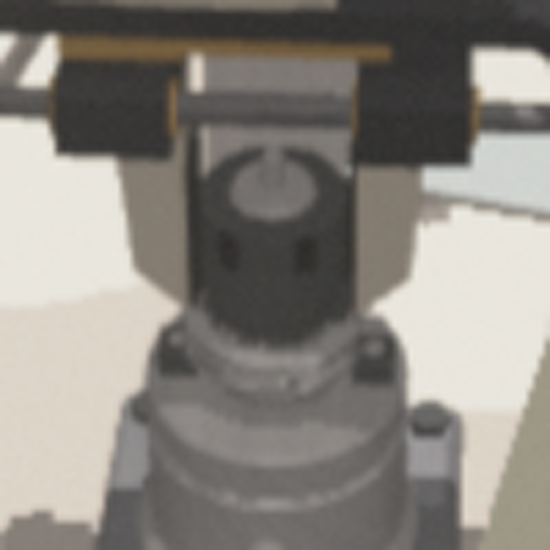

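No side load, and the flange is still above the dogs and aligned with them. I'll lower it to the face in small steps, watching the force.

Run:
```python
from h import *
P=np.array([.4936,-.1910])
for z in (.104,.101,.099,.0975,.0965,.0955):
    manip.servo_line(np.array([*P,z]),vel=.03); f=manip.current_force(); print(z,manip.current_tool_pos(),f,manip.current_wrist_torque(),manip.current_finger_gap())
    if f[2]>10: break
manip.sleep(.3); print(manip.current_clock(),manip.current_tool_pos(),manip.current_force())
im=viewer.get_image('side')[:,:,::-1]; cv2.imwrite('pics/s10z.png',cv2.resize(im[250:350,260:360],None,fx=5.5,fy=5.5,interpolation=cv2.INTER_CUBIC))
```

```text
0.104 [ 0.49342175 -0.19096066  0.10380948] [-0.34745229  1.02670267 -2.41291997] [-0.0078839  -0.07536143 -0.03350754] 0.03934957492590137
0.101 [ 0.4934399  -0.19095169  0.10081787] [ 0.39305924  0.01506516 -2.624424  ] [ 0.00174707 -0.11899357  0.03348955] 0.039240427533987265
0.099 [ 0.49348894 -0.19098796  0.0988752 ] [ 0.18766899  0.01256705 -2.59350853] [ 0.00241712 -0.14120641 -0.06657478] 0.039115094403718964
0.0975 [ 0.49352701 -0.19096983  0.09740386] [ 1.00693241 -0.31780434 -3.99323145] [ 0.04730256 -0.08345865  0.00516198] 0.03926554120977521
0.0965 [ 0.49355395 -0.19099192  0.09644747] [-0.22312794  0.589842   -3.78132127] [-0.02603499 -0.09161366  0.07339511] 0.03931553086797174
0.0955 [ 0.49375704 -0.191052    0.09597062] [-2.23454157  0.94971222  3.66762474] [ 0.08882774  0.38390067 -0.00808419] 0.03955975793421995
24.025 [ 0.49376679 -0.19105624  0.09596169] [-2.40588207 -0.19633201  5.62366292]
```

View pics/s10z.png

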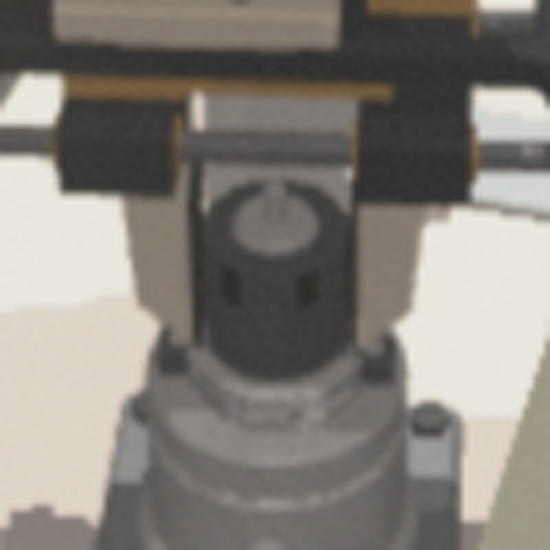

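Contact came at TCP z 0.0960, exactly the predicted home height, and the flange sits down between the dogs. I'll release and back off.

Run:
```python
from h import *
manip.sleep(.2)
effector.open_jaws(); print(manip.current_finger_gap(),manip.current_force())
P=np.array([.4936,-.1910])
manip.servo_line(np.array([*P,.23]),vel=.15)
manip.move_pose(np.array([.25,-.55,.28]),np.array(down(-40)))
print(manip.current_clock(),manip.current_force())
for n in ('side','top'):
    im=viewer.get_image(n)[:,:,::-1]; cv2.imwrite(f'pics/{n}11.png',im)
    a=im[150:350,260:360] if n=='side' else im[205:290,200:480]
    k=3 if n=='side' else 2.8
    cv2.imwrite(f'pics/{n}11z.png',cv2.resize(a,None,fx=k,fy=k,interpolation=cv2.INTER_CUBIC))
# nut top ref at home
print('exp nut top', proj('top',[.4936,-.191,.128]),proj('side',[.4936,-.19,.128]),'plug', proj('top',[.5012,.0899,.145]))
```

```text
0.09179908265079535 [-0.33500859  0.72368861  0.02418737]
27.9083 [0.02253866 0.037888   0.06014   ]
exp nut top [[442.990092   241.35955307]] [[309.37179108 291.00522757]] plug [[277.15491341 238.00045311]]
```

View pics/side11z.png

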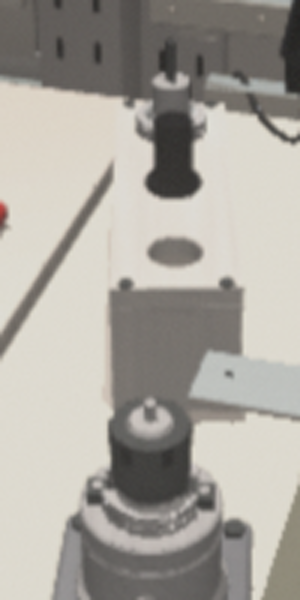

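View pics/top11z.png

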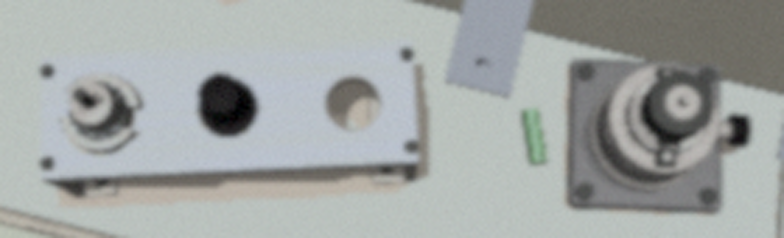

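Run:
```python
from h import *
s=cv2.imread('pics/side11.png'); g=cv2.cvtColor(s,cv2.COLOR_BGR2GRAY)
u=cv2.resize(g[180:222,300:335],None,fx=8,fy=8,interpolation=cv2.INTER_CUBIC)
m=(u<95).astype(np.uint8); c=max(cv2.findContours(m,0,1)[0],key=cv2.contourArea); x,y,w,h=cv2.boundingRect(c)
print('plug dark blob L,R,T,B',300+x/8,300+(x+w)/8,180+y/8,180+(y+h)/8)
th=np.linspace(0,2*np.pi,90)
for dz in (0,.004):
    pts=np.c_[.5012+.019*np.cos(th),.0899+.019*np.sin(th),np.full(90,.095+dz)]; q=proj('side',pts); print(dz,q.min(0),q.max(0))
manip.hand_in()
```

```text
plug dark blob L,R,T,B 308.875 326.625 180.0 215.625
0 [307.57672055 207.40750889] [326.5906242  217.08724011]
0.004 [307.55343254 205.69353465] [326.61506493 215.33738408]
the job is handed in; nothing more can be done
```

I finished the job and handed it in with about 28 of the 58 s used; the hand-in gives no verdict.

- **Plug:** I moved it from the stand's taper to the rack's middle hole and let go without noticeable force. In the last side picture its width and position match the disc on the rack top (left and right within about 1 px). Its lower edge sits about 1.5 px above the computed row, which alone would read as up to 4 mm high. The side camera showed a similar shift of about 2.4 mm at the stand and at the nut, so I take the plug as seated.
- **Collet holder:** I gripped it by the nut and measured its slot yaw in front of the side camera (88.8° with the jaws at 90°). It went down over the dogs with no side load above about 1 N and touched at TCP z 0.0960, the height I had computed for home. I held it there for about 0.5 s with some 6 N of upward force, then opened the jaws.
- **Final pictures:** The nut is within about 1 px of where it should be from both cameras, the slots are over the dogs, and the robot is clear of everything. The plain holder still stands upright in its own hole.
- **Disagreements:** The two cameras differed by about 2.4 mm in y. I relied on the top camera, and both insertions agreed with it.

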